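# Pack the stripped hexes for re-cording

## Task

The five hex chocks have had their old cords cut off and go into the grey parts tray for re-cording, all standing on end. Stand the smallest in the tray first, slip the medium one over it, and then one of the three large ones over both, each down to the tray floor. Pack the other two large ones close up against that nest and against each other, flat side to flat side, so that the three large ones sit as a tight triangle in the tray; let go, and leave the carabiner, the belay device and the ice screw where they lie.

Things in the scene. Friction and masses are not known exactly. Their poses are not given: they have to be found in the camera images.
- hex_small: small hex chock, cord removed: bare aluminium tube of regular hexagonal section, open at both ends, standing on end. 32 mm across flats, 37 mm across corners, 40 mm tall, wall 3 mm (26 mm across flats inside). Origin: centre of the lower end; z up the tube; x square to a flat (flats face 0, 60, .. 300 degrees from x)
- hex_medium: medium hex chock, cord removed: bare aluminium tube of regular hexagonal section, open at both ends, standing on end. 46 mm across flats, 53 mm across corners, 50 mm tall, wall 3 mm (40 mm across flats inside). Origin: centre of the lower end; z up the tube; x square to a flat (flats face 0, 60, .. 300 degrees from x)
- hex_large1: large hex chock, cord removed: bare aluminium tube of regular hexagonal section, open at both ends, standing on end. 60 mm across flats, 69 mm across corners, 60 mm tall, wall 3 mm (54 mm across flats inside); hex_large1, 2 and 3 are identical, interchangeable. Origin: centre of the lower end; z up the tube; x square to a flat (flats face 0, 60, .. 300 degrees from x)
- hex_large2: large hex chock, cord removed: bare aluminium tube of regular hexagonal section, open at both ends, standing on end. 60 mm across flats, 69 mm across corners, 60 mm tall, wall 3 mm (54 mm across flats inside); hex_large1, 2 and 3 are identical, interchangeable. Origin: centre of the lower end; z up the tube; x square to a flat (flats face 0, 60, .. 300 degrees from x)
- hex_large3: large hex chock, cord removed: bare aluminium tube of regular hexagonal section, open at both ends, standing on end. 60 mm across flats, 69 mm across corners, 60 mm tall, wall 3 mm (54 mm across flats inside); hex_large1, 2 and 3 are identical, interchangeable. Origin: centre of the lower end; z up the tube; x square to a flat (flats face 0, 60, .. 300 degrees from x)
- tray: grey plastic parts tray, fixed to the bench: square, 162 x 162 mm outside, 156 x 156 mm inside, floor 3 mm thick, rim 19 mm above the bench. Empty at the start. Origin: centre of its underside, at bench level; x and y along its sides, z up
- clamp: steel spring clamp lying on a spruce offcut of 170 x 105 x 18 mm and holding a green plastic skin tip fitting; fixed to the bench, about 190 x 105 mm in plan (105 mm along y; from 85 mm behind the origin to 102 mm ahead of it along x), 50 mm high. Origin: centre of the offcut's underside. Takes no part
- carabiner: purple carabiner lying flat, 111 x 60 mm, 11 mm thick; origin near its middle on the underside, x along its length. Leave it
- belay_device: aluminium tube belay device, about 65 mm (x, with its wire loop) x 58 mm (y) x 26 mm high; origin: centre of the underside of its body. Leave it
- ice_screw: silver ice screw lying flat, about 195 mm long (along x), 26 mm high, its hanger reaching 53 mm to +y near the +x end; origin below its middle at bench level. Leave it
Things that resemble listed ones, but are neither listed nor needed, are in the scene too. Leave any blue or red look-alike of the hex_large1 alone. What is shaped like the hex_small but green or yellow is not meant.

How it is judged (in metres and radians):
On the way, in this order (a step that is already met when the one before it is completed fails the run):
1. the small hex stands on end on the tray floor, let go (x of hex_small in the frame of tray between -0.06 and 0.06 m and y of hex_small in the frame of tray between -0.06 and 0.06 m and z of hex_small in the frame of tray between -0.002 and 0.008 m and angle between hex_small's own z axis and vertical below 0.12 rad and contact force between the fingers and hex_small below 0.2 N), for 0.2 s.
2. the medium hex stands on the tray floor around the small one, let go (x of hex_medium in the frame of tray between -0.06 and 0.06 m and y of hex_medium in the frame of tray between -0.06 and 0.06 m and z of hex_medium in the frame of tray between -0.002 and 0.008 m and angle between each of hex_medium, hex_small's own z axis and vertical below 0.12 rad and horizontal distance between hex_medium and hex_small below 0.008 m and x of hex_small in the frame of tray between -0.06 and 0.06 m and y of hex_small in the frame of tray between -0.06 and 0.06 m and z of hex_small in the frame of tray between -0.002 and 0.008 m and contact force between the fingers and hex_medium below 0.2 N), for 0.2 s.
3. one large hex stands on the tray floor around the medium one, let go ((((x of hex_large1 in the frame of tray between -0.06 and 0.06 m and y of hex_large1 in the frame of tray between -0.06 and 0.06 m and z of hex_large1 in the frame of tray between -0.002 and 0.008 m and angle between hex_large1's own z axis and vertical below 0.12 rad) and horizontal distance between hex_large1 and hex_medium below 0.008 m and contact force between the fingers and hex_large1 below 0.2 N) or ((x of hex_large2 in the frame of tray between -0.06 and 0.06 m and y of hex_large2 in the frame of tray between -0.06 and 0.06 m and z of hex_large2 in the frame of tray between -0.002 and 0.008 m and angle between hex_large2's own z axis and vertical below 0.12 rad) and horizontal distance between hex_large2 and hex_medium below 0.008 m and contact force between the fingers and hex_large2 below 0.2 N) or ((x of hex_large3 in the frame of tray between -0.06 and 0.06 m and y of hex_large3 in the frame of tray between -0.06 and 0.06 m and z of hex_large3 in the frame of tray between -0.002 and 0.008 m and angle between hex_large3's own z axis and vertical below 0.12 rad) and horizontal distance between hex_large3 and hex_medium below 0.008 m and contact force between the fingers and hex_large3 below 0.2 N))), for 0.2 s.
At the end, for the whole second after the job is handed in: All five stand upright on the tray floor, at rest and let go: the medium hex around the small and a large one around the medium (centres within 8 mm); the three large hexes' centres pairwise within 66 mm (60 is flat on flat), their flats parallel within 11 degrees (all of step 2 and x of hex_large1 in the frame of tray between -0.06 and 0.06 m and y of hex_large1 in the frame of tray between -0.06 and 0.06 m and z of hex_large1 in the frame of tray between -0.002 and 0.008 m and angle between each of hex_large1, hex_large2, hex_large3's own z axis and vertical below 0.12 rad and x of hex_large2 in the frame of tray between -0.06 and 0.06 m and y of hex_large2 in the frame of tray between -0.06 and 0.06 m and z of hex_large2 in the frame of tray between -0.002 and 0.008 m and x of hex_large3 in the frame of tray between -0.06 and 0.06 m and y of hex_large3 in the frame of tray between -0.06 and 0.06 m and z of hex_large3 in the frame of tray between -0.002 and 0.008 m and horizontal distance between any of hex_large1, hex_large2, hex_large3 and hex_medium below 0.008 m and horizontal distance between hex_large1 and hex_large2 below 0.066 m and (angle between the x axis of hex_large1 and the x axis of hex_large2, either way round below 0.2 rad or angle between the x axis of hex_large1 and the x axis of hex_large2, either way round between 0.847 and 1.247 rad) and horizontal distance between each of hex_large1, hex_large2 and hex_large3 below 0.066 m and (angle between the x axis of hex_large1 and the x axis of hex_large3, either way round below 0.2 rad or angle between the x axis of hex_large1 and the x axis of hex_large3, either way round between 0.847 and 1.247 rad) and (angle between the x axis of hex_large2 and the x axis of hex_large3, either way round below 0.2 rad or angle between the x axis of hex_large2 and the x axis of hex_large3, either way round between 0.847 and 1.247 rad) and linear speed of each of hex_small, hex_medium, hex_large1, hex_large2, hex_large3 below 0.01 m/s and contact force between the fingers and hex_small below 0.2 N and contact force between the fingers and hex_large1 below 0.2 N and contact force between the fingers and hex_large2 below 0.2 N and contact force between the fingers and hex_large3 below 0.2 N); the robot touches nothing.
It fails at once if the carabiner is pushed more than 25 mm from its place (distance of carabiner from where it was at the start of the episode above 0.025 m).
It fails at once if the belay device is pushed more than 25 mm from its place (distance of belay_device from where it was at the start of the episode above 0.025 m).
It fails at once if the ice screw is pushed more than 25 mm from its place (distance of ice_screw from where it was at the start of the episode above 0.025 m).
It also fails if it takes over 109 s, if anything falls off the work surface, if the arm or the gripper's body presses on something with over 40 N, if the wrist force passes 120 N, or if a joint passes its speed limit or range.

## Robot

A 6-joint arm with a two-finger parallel gripper is mounted at the origin on the work surface. World frame = base frame: x ahead of the robot, y to its left, z up, the work surface at z = 0. Lengths are in m, angles in degrees, forces in N, time in s.
With the tool pointing down it reaches from about 0.35 to 1 m from the base axis. Payload 7.1 kg.
Tool frame: the origin (TCP) lies midway between the tips of the shut fingers; the grasp point (between the pads) lies behind it (bot.hold_point_z is the z of the grasp point in the tool frame, in m); z points along the fingers, y is the line along which they close (so a half turn about z gives the same grasp; the last joint's range is limited). The gripper opens to 85 mm and grips with 20 to 120 N. Pads are 22 mm wide; open, the fingers measure 114 mm over their backs; the gripper's body (76 mm by 85 mm) begins 54 mm behind the grasp point. The pads swing forward as they close: fully open they stand 13 mm farther back than shut.
Start: joints at [-66.807, 24.242, 93.386, -0, 62.372, -1.089], TCP at [0.257, -0.57, 0.231] pointing down, gripper open.
Joint ranges: [-172.04, 172.04], [-51.8, 120.97], [4.93, 147.93], [-75.15, 255.16], [6.16, 154.13], [-145.62, 145.62]. Speed limits (degrees/s): [136.94, 136.94, 172.46, 180, 180, 180].

## Interface

Orientations are given as a 3x3 rotation matrix whose columns are the frame's x, y, z axes.
In Python, from plant import bot, cams, job, nets gives the robot as it stands.
- The arm moves only by the shell command python3 -m jog 'ROWS' [OPENING] [FORCE]. ROWS is JSON, a list that holds one entry, the list of rows, each a list of 6 numbers: the shift along the tool's x, y, z in mm, then the turn, a rotation vector about the tool's x, y, z in degrees. A call has 1 to 10 rows; each row is the pose to reach, as a shift and turn from the pose commanded when the call began, along the tool's axes at that moment; what a row does not reach only later rows make up. A row lasts 1/12 s, in which the tool goes at most 41.7 mm and 7.16 degrees, less where a joint would pass 70% of its speed; a pose out of reach is approached as far as the arm can. A call with a gripper value outside its range is refused whole. OPENING is the finger opening in mm, from 0 to 85.4, set as the call begins (- or left out, the last holds). The fingers move at their own pace and stop on an object; FORCE is the grip in N (left out, the last holds). Time passes only in rows, so rows that repeat a pose let the fingers close. It gives the time, the measured TCP pose, the force, the opening and the grip force at its end, in the units of the state.
- bot.get_obs(): the state, without advancing time (a new reading comes with each control period).
- cams.get_image(name): name is "scene" or "top" or "wrist"; returns a dict with "image" (400x640x3 uint8, red, green, blue), "intrinsics" (3x3 intrinsics, pixels), "origin" and "orientation" of the camera in the world; the wrist camera has in their place "tool_from_camera" (4x4, takes a point from camera to tool coordinates, whose origin is the TCP and whose axes are the flange's). Camera axes: x right, y down, z forward; pixel columns grow to the right and rows downward; lengths in m; the calibration is good to about 2 mm. A picture is of the moment at which its call begins: read the wrist's pose just before it. There is no depth.
- job.hand_in(): hands the job in; it is judged then, once.
Trained networks look in a picture, given as the dict that the camera call returned (one of the last four; its "shot" number tells which), for a name from the list of things; names that differ only in an ending like _2 or _b are one class to them, and where a whole thing is asked for, a point or a joint stands for the part that bears it (a point fixed in the world has none). Each returns a list of dicts, best first, with "confidence" (0 to 1); they miss things now and then, are a little off and sometimes report something else, mostly with a low value. They report only what shows in the picture. A call takes as long as a camera call. They do not tell look-alikes from the thing itself.
- nets.search_frame(thing, picture): "uv" ([column, row] in pixels, amid what is visible of it).
- nets.trace(thing, picture): "region" (400x640 bool, what is visible of it) and "uv" ([column, row] in pixels, amid what is visible of it).
- nets.landmark_of(thing, picture): "uv" ([column, row] in pixels: a listed point, or the origin of a listed thing).
The state is a dict: "time_s": time; "joints": joint angles; "joint_velocities": joint speeds; "effort": joint torques, N m; "ee_pos": TCP position; "ee_rot": TCP orientation; "contact_force": force on the tool from outside, world axes, zero at the start; "moment": the same for the moment, N m; "finger_gap": opening from 0.0 (shut) to 1.0 (fully open); "grip_force": force on a finger pad.
Only numpy, scipy, OpenCV 4.12 (cv2) and the standard library are available. Lean on these libraries where they do the work, as an engineer would, in place of code of your own. Each camera call takes 0.05 s, during which the arm holds its last target. There are 200 camera calls.

## Working session

There is one attempt and no reset: what is moved stays moved. The work goes in short steps, Python scripts to look and compute and a shell command to move; the robot and the scene stay as the last step left them, time stands still between calls to the robot, and variables do not carry over. Pictures are saved under pics/ and viewed, at most 14 in all, crops included, and the job is handed in when it is done.

```bash
ls; mkdir -p pics
cat > h.py <<'E'
import numpy as np, cv2
from plant import bot,cams,job,nets
def shot(n,name=None):
    o=bot.get_obs(); p=cams.get_image(n)
    if n=="wrist":
        T=np.eye(4);T[:3,:3]=o["ee_rot"];T[:3,3]=o["ee_pos"];T=T@np.array(p["tool_from_camera"])
        p["_o"]=T[:3,3];p["_R"]=T[:3,:3]
    else: p["_o"]=np.array(p["origin"]);p["_R"]=np.array(p["orientation"])
    if name: cv2.imwrite(f"pics/{name}.png",p["image"][:,:,::-1])
    return p
def ray(p,uv,z):
    d=p["_R"]@np.linalg.solve(np.array(p["intrinsics"]),[uv[0],uv[1],1.0])
    return p["_o"]+d*(z-p["_o"][2])/d[2]
def proj(p,X):
    q=(np.atleast_2d(X)-p["_o"])@p["_R"]
    q=q@np.array(p["intrinsics"]).T
    return q[:,:2]/q[:,2:]
E
python3 - <<'E'
from h import *
o=bot.get_obs();print(o["time_s"],o["ee_pos"],np.round(o["ee_rot"],3).tolist(),bot.hold_point_z)
H=dict(hex_small=.02,hex_medium=.025,hex_large1=.03,tray=0.0,carabiner=0,belay_device=0,ice_screw=0,clamp=0)
for c in("scene","top"):
    p=shot(c,c+"0");print(c,p["_o"])
    # originals only for landmark
    for t,z in H.items():
        for d in nets.landmark_of(t,p)[:7]: print(t,np.round(d["uv"]),round(d["confidence"],2),np.round(ray(p,d["uv"],0.0)[:2],3))
E
```

```text
pics
0.0 [ 0.25681012 -0.56919683  0.23055351] [[0.912, 0.411, -0.001], [0.411, -0.912, 0.001], [0.0, -0.002, -1.0]] -0.0187
scene [ 0.97248847 -0.55833378  0.56634582]
hex_small [449. 183.] 0.92 [0.7   0.237]
hex_small [396. 212.] 0.92 [0.658 0.083]
hex_small [412. 193.] 0.9 [0.654 0.156]
hex_medium [353. 199.] 0.82 [0.563 0.065]
hex_large1 [306. 181.] 0.81 [0.44  0.062]
hex_large1 [314. 221.] 0.77 [ 0.542 -0.038]
hex_large1 [195. 213.] 0.73 [ 0.327 -0.159]
hex_large1 [269. 347.] 0.72 [ 0.663 -0.302]
hex_large1 [365. 244.] 0.55 [ 0.658 -0.035]
tray [367. 156.] 0.65 [0.495 0.227]
carabiner [330. 296.] 0.65 [ 0.679 -0.171]
carabiner [431. 270.] 0.45 [ 0.786 -0.024]
belay_device [266. 205.] 0.95 [ 0.427 -0.054]
ice_screw [431. 275.] 0.56 [ 0.791 -0.032]
clamp [224. 275.] 0.9 [ 0.504 -0.242]
top [ 0.45851392 -0.00832522  0.89960855]
hex_small [224. 141.] 0.72 [0.705 0.222]
hex_small [250. 158.] 0.49 [0.661 0.153]
hex_small [278. 161.] 0.49 [0.654 0.083]
hex_medium [286. 202.] 0.74 [0.55  0.064]
hex_large1 [373. 295.] 0.86 [ 0.324 -0.15 ]
hex_large1 [431. 155.] 0.8 [ 0.668 -0.303]
hex_large1 [329. 202.] 0.66 [ 0.549 -0.043]
hex_large1 [331. 159.] 0.55 [ 0.658 -0.048]
hex_large1 [283. 248.] 0.48 [0.437 0.069]
carabiner [219. 220.] 0.73 [0.505 0.228]
carabiner [379. 156.] 0.57 [ 0.665 -0.17 ]
belay_device [340. 251.] 0.78 [ 0.429 -0.072]
belay_device [409. 217.] 0.71 [ 0.511 -0.243]
belay_device [218. 221.] 0.66 [0.502 0.229]
ice_screw [326. 109.] 0.56 [ 0.788 -0.037]
clamp [409. 219.] 0.58 [ 0.507 -0.242]
```

View pics/top0.png

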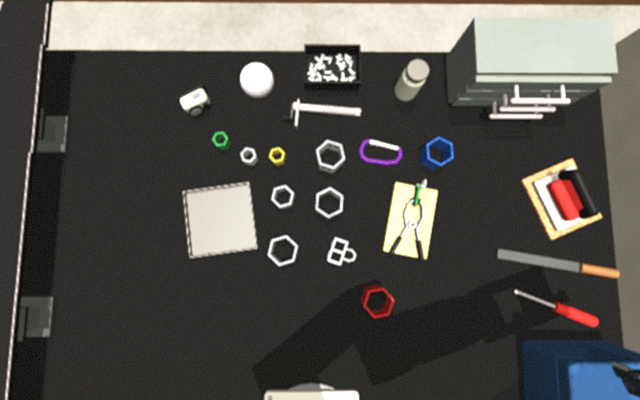

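View pics/scene0.png

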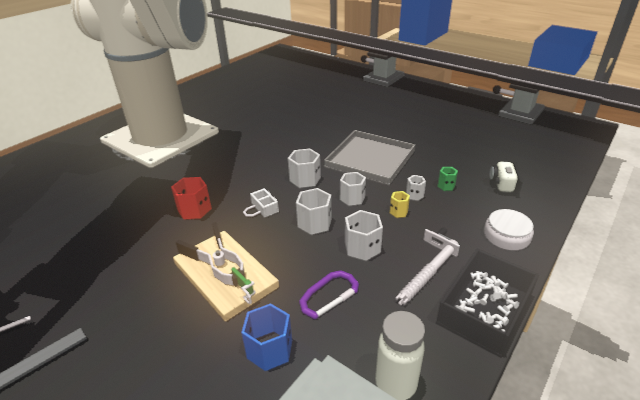

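Top view: the bare silver small hex is at (249,156), with green (221,140) and yellow (277,156) as its look-alikes. Medium is at (283,196). The silver large ones are at (330,156), (329,202) and (283,250); blue (439,152) and red (378,302) are look-alikes. The tray is at (220,219). I'll fit prism silhouettes in both fixed views and enlarge the candidates.

```bash
cat >> h.py <<'E'
from scipy.optimize import minimize
SZ=dict(hex_small=(.032,.040),hex_medium=(.046,.050),hex_large1=(.060,.060),tray=(.162,.019))
def prism(t,x,y,a,z0=0.):
    f,h=SZ[t]; n=4 if t=="tray" else 6
    A=a+np.pi/n+np.arange(n)*2*np.pi/n; r=f/2/np.cos(np.pi/n)
    P=np.c_[x+r*np.cos(A),y+r*np.sin(A)]
    return np.vstack([np.c_[P,np.full(n,z0)],np.c_[P,np.full(n,z0+h)]])
S=8
def hullpoly(p,X): return cv2.convexHull(proj(p,X).astype(np.float32))[:,0]
def fit(t,masks,x0,y0,z0=0.):
    """masks: list of (picture, filled-hull contour Nx2). maximise IoU of hulls"""
    n=4 if t=="tray" else 6
    M=[(p,cv2.convexHull(c.astype(np.float32)+0.)[:,0]) for p,c in masks]
    def cost(v):
        s=0
        for p,c in M:
            h=hullpoly(p,prism(t,v[0]/1e3,v[1]/1e3,v[2]/10,z0))
            i=cv2.intersectConvexConvex(h,c)[0]; s+=1-i/(cv2.contourArea(h)+cv2.contourArea(c)-i)
        return s/len(M)
    best=min((minimize(cost,[x0*1e3,y0*1e3,a*10],method="Nelder-Mead",options=dict(initial_simplex=np.array([[x0*1e3,y0*1e3,a*10],[x0*1e3+8,y0*1e3,a*10],[x0*1e3,y0*1e3+8,a*10],[x0*1e3,y0*1e3,a*10+2]]),xatol=.02,fatol=1e-5)) for a in np.arange(0,2*np.pi/n,2*np.pi/n/4)),key=lambda r:r.fun)
    v=best.x; P=360/n; y=np.degrees(v[2]/10); y=(y+P/2)%P-P/2
    return np.round([v[0],v[1],y],1),round(best.fun,3)
def hull_of(region):
    # grow by half a pixel: pixel centres -> outline; take the largest blob
    n,l,s,_=cv2.connectedComponentsWithStats(region.astype(np.uint8))
    m=(l==1+np.argmax(s[1:,4])).astype(np.uint8)
    m=cv2.resize(m*255,None,fx=4,fy=4,interpolation=cv2.INTER_NEAREST)
    c=max(cv2.findContours(m,cv2.RETR_EXTERNAL,cv2.CHAIN_APPROX_NONE)[0],key=cv2.contourArea)[:,0]
    return (c+.5)/4-.5
E
python3 - <<'E'
from h import *
ps={c:shot(c) for c in("scene","top")}
tg=[("hex_small",.657,.152),("hex_medium",.555,.064),("hex_large1",.658,-.045),("hex_large1",.547,-.041),("hex_large1",.438,.066),("tray",.50,.228)]
tr={(c,t):nets.trace(t,p) for c,p in ps.items() for t in("hex_small","hex_medium","hex_large1","tray")}
for t,x,y in tg:
    ms=[]
    for c,p in ps.items():
        u=proj(p,[x,y,SZ[t][1]/2])[0]
        L=tr[c,t]
        if not L: print("none",c,t);continue
        d=min(L,key=lambda d:np.hypot(*(np.array(d["uv"])-u)))
        if np.hypot(*(np.array(d["uv"])-u))>20: print("far",c,t,d["uv"],u);continue
        m=(p,hull_of(d["region"]));print(t,c,fit(t,[m],x,y));ms.append(m)
    if len(ms)>1: print("  both",fit(t,ms,x,y))
p=ps["top"]["image"][125:275,205:405];cv2.imwrite("pics/crop.png",cv2.resize(p,None,fx=4,fy=4,interpolation=2)[:,:,::-1])
E
```

```text
hex_small scene (array([6.606e+02, 1.559e+02, 2.000e-01]), np.float64(0.057))
hex_small top (array([659.1, 153.1, -18.2]), np.float64(0.085))
  both (array([660.8, 154.3, -17. ]), np.float64(0.1))
hex_medium scene (array([560.2,  70.7,  20. ]), np.float64(0.03))
hex_medium top (array([563.5,  72.8, -13.3]), np.float64(0.438))
  both (array([560.5,  70.2,  20.3]), np.float64(0.239))
hex_large1 scene (array([658.7, -43. , -15.8]), np.float64(0.03))
hex_large1 top (array([656.1, -45.1, -18.6]), np.float64(0.051))
  both (array([657.1, -43.8, -19.9]), np.float64(0.072))
hex_large1 scene (array([545.2, -40.4,  24.2]), np.float64(0.045))
far top hex_large1 [333.2, 149.5] [328.27095039 201.77107539]
hex_large1 scene (array([433.5,  68.9,  15.1]), np.float64(0.042))
hex_large1 top (array([430.3,  64.9,  17. ]), np.float64(0.108))
  both (array([432.1,  66.8,  12.6]), np.float64(0.122))
tray scene (array([508. , 222.1,   8.4]), np.float64(0.041))
tray top (array([504.1, 221.4,   8.1]), np.float64(0.016))
  both (array([505.2, 221.9,   7.8]), np.float64(0.039))
```

View pics/crop.png

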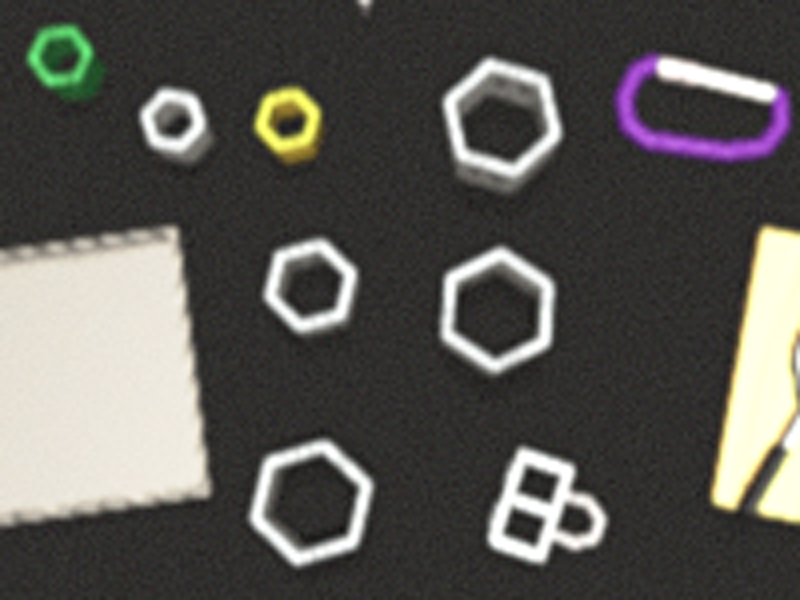

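Silver items are confirmed in the crop: small (173,122), medium (312,286), large (502,118), (497,310) and (312,502). Next I'll move above the workspace for near views.

```bash
R='[350,40,0,0,0,24]'; python3 -m jog '[[[-41,737,-60,0,0,11],[-41,737,-60,0,0,11],[-41,737,-60,0,0,11],[-41,737,-60,0,0,11],[-41,-737,-60,0,0,11]]]' - 2>&1 | head -0
python3 - <<'E'
from h import *
o=bot.get_obs();print(o["time_s"],o["ee_pos"]);print(cams.get_image("wrist")["tool_from_camera"])
R=np.array(o["ee_rot"]);print(1e3*R.T@(np.array([.60,.12,.28])-o["ee_pos"]))
E
```

```text
1.8167 [ 0.30704403 -0.70828358  0.2394579 ]
[[ 2.57434241e-04 -9.56797179e-01 -2.90756069e-01  7.37686645e-02]
 [ 9.99999796e-01  7.62919074e-05  6.34340351e-04  1.54244505e-04]
 [-5.84752723e-04 -2.90756173e-01  9.56797004e-01 -1.42106122e-01]
 [ 0.00000000e+00  0.00000000e+00  0.00000000e+00  1.00000000e+00]]
[ 475.44351272 -738.25435852  -49.54314635]
```

The first call had a wrong sign, but it was harmless and in free air. Moving back now.

```bash
A='x'; python3 -m jog '[[[158,-246,-17,0,0,0],[158,-246,-17,0,0,0],[158,-246,-17,0,0,0],[158,-246,-17,0,0,0],[158,-246,-17,0,0,0],[158,-246,-17,0,0,0],[158,-246,-17,0,0,0],[158,-246,-17,0,0,0]]]' 50 && python3 -m jog '[[[317,-492,-33,0,0,0],[317,-492,-33,0,0,0],[317,-492,-33,0,0,0],[317,-492,-33,0,0,0],[317,-492,-33,0,0,0],[317,-492,-33,0,0,0],[317,-492,-33,0,0,0],[317,-492,-33,0,0,0],[317,-492,-33,0,0,0],[317,-492,-33,0,0,0]]]'
python3 -m jog '[[[105,-164,-11,0,0,0],[105,-164,-11,0,0,0],[105,-164,-11,0,0,0],[105,-164,-11,0,0,0],[105,-164,-11,0,0,0],[105,-164,-11,0,0,0],[105,-164,-11,0,0,0]]]'
cat >> h.py <<'E'
def yaw(o): return np.degrees(np.arctan2(o["ee_rot"][1][0],o["ee_rot"][0][0]))
def go(x,y,z,psi):
    """shift and turn (mm, deg) from the measured pose to TCP x,y,z (m) with tool x at psi deg, tool down"""
    o=bot.get_obs();R=np.array(o["ee_rot"]);c,s=np.cos(np.radians(psi)),np.sin(np.radians(psi))
    D=np.array([[c,s,0],[s,-c,0],[0,0,-1.]])
    print("t",round(o["time_s"],1),"at",np.round(1e3*np.array(o["ee_pos"]),1),"psi",round(yaw(o),1),"->",np.round(1e3*R.T@(np.array([x,y,z])-o["ee_pos"]),1),np.round(np.degrees(cv2.Rodrigues(R.T@D)[0][:,0]),1))
def find(t,p,x,y,z0=0.,tol=40,show=None):
    L=nets.trace(t,p);u=proj(p,[x,y,z0+SZ[t][1]/2])[0]
    L=[d for d in L if np.hypot(*(np.array(d["uv"])-u))<tol]
    if not L: print(t,"not found near",u);return None
    d=min(L,key=lambda d:np.hypot(*(np.array(d["uv"])-u)))
    r=fit(t,[(p,hull_of(d["region"]))],x,y,z0);print(t,"conf",round(d["confidence"],2),"fit",r[0],"err",r[1],"uv",np.round(d["uv"]))
    return r[0]
E
python3 - <<'E'
from h import *
go(.65,.12,.3,13)
p=shot("wrist","w1")
for a in [("hex_small",.660,.154),("hex_medium",.560,.070),("hex_large1",.657,-.044),("hex_large1",.545,-.040),("tray",.505,.222)]: find(a[0],p,*a[1:])
E
```

```text
time_s: 2.53
ee_pos: [0.3967, -0.4054, 0.2648]
ee_rot: [[0.972, 0.233, 0.0], [0.233, -0.972, 0.003], [0.001, -0.002, -1.0]]
contact_force: [0.8, -0.6, -0.5]
finger_gap: 0.584
grip_force: 0.0
time_s: 3.37
ee_pos: [0.5345, -0.0176, 0.2882]
ee_rot: [[0.973, 0.23, 0.001], [0.23, -0.973, -0.0], [0.001, 0.0, -1.0]]
contact_force: [1.7, -0.9, 0.6]
finger_gap: 0.585
grip_force: 0.0
time_s: 3.95
ee_pos: [0.5989, 0.1655, 0.2985]
ee_rot: [[0.973, 0.232, -0.0], [0.232, -0.973, -0.0], [-0.0, 0.0, -1.0]]
contact_force: [-0.2, -0.4, 0.4]
finger_gap: 0.585
grip_force: 0.0
t 4.0 at [598.9 165.5 298.5] psi 13.4 -> [39.1 56.1 -1.5] [0.  0.  0.4]
hex_small conf 0.5 fit [660.6 152.8  -8.9] err 0.076 uv [345. 124.]
hex_medium conf 0.85 fit [559.3  68.5  18.1] err 0.033 uv [375. 209.]
hex_large1 conf 0.7 fit [658.2 -43.8 -18.8] err 0.035 uv [472. 155.]
hex_large1 conf 0.78 fit [544.3 -40.8  27.7] err 0.039 uv [440. 230.]
tray conf 0.76 fit [507.1 222.4   8.1] err 0.006 uv [271. 204.]
```

View pics/w1.png

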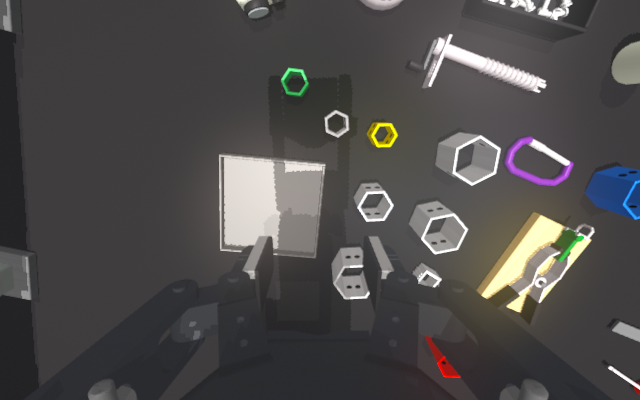

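The wrist view matches the list: small at (337,123) between green (295,82) and yellow (383,135). Fitted positions agree within about 3 mm. Going down for a near look at the small one.

```bash
python3 -m jog '[[[41,25,148,0,0,0],[41,25,148,0,0,0],[41,25,148,0,0,0],[41,25,148,0,0,0],[41,25,148,0,0,0],[41,25,148,0,0,0]]]' 50 | head -2
python3 - <<'E'
from h import *
p=shot("wrist","w2")
r=find("hex_small",p,.6605,.153)
# rim check: bright pixels
if r is not None:
  im=p["image"][:,:,::-1].copy();cv2.polylines(im,[np.round(hullpoly(p,prism("hex_small",r[0]/1e3,r[1]/1e3,np.radians(r[2])))).astype(int)],True,(0,0,255),1)
  pr=prism("hex_small",r[0]/1e3,r[1]/1e3,np.radians(r[2]))
  cv2.polylines(im,[np.round(proj(p,pr[6:])).astype(int)],True,(0,255,0),1)
  cv2.imwrite("pics/w2.png",im);go(r[0]/1e3,r[1]/1e3,.010,r[2]+30)
E
```

```text
time_s: 4.75
ee_pos: [0.6438, 0.1481, 0.149]
hex_small conf 0.56 fit [661.  153.2  -9. ] err 0.052 uv [320. 178.]
t 4.8 at [645.6 149.2 152.5] psi 13.2 -> [ 15.6  -0.4 142.5] [ 0.  -0.1 -7.8]
```

View pics/w2.png

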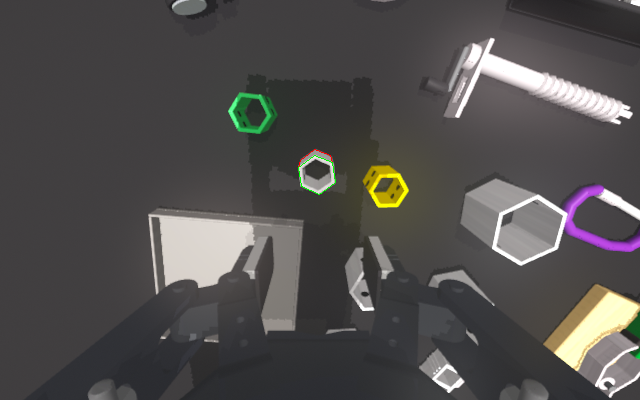

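```bash
python3 -m jog '[[[16,0,60,0,0,-8],[16,0,60,0,0,-8],[16,0,100,0,0,-8],[16,0,100,0,0,-8],[16,0,100,0,0,-8],[16,0,100,0,0,-8]]]' 50 | head -2
python3 - <<'E'
from h import *
p=shot("wrist")
go(.661,.1532,.012,21)
r=find("hex_small",p,.6605,.153)
E
```

```text
time_s: 5.35
ee_pos: [0.6619, 0.1535, 0.0535]
t 5.4 at [662.3 153.5  54. ] psi 21.3 -> [-1.5 -0.2 42. ] [ 0.  -0.3  0.3]
hex_small conf 0.81 fit [660.8 153.5 -11.4] err 0.02 uv [318. 232.]
```

```bash
python3 -m jog '[[[-1,0,20,0,0,2],[-1,0,42,0,0,2],[-1,0,42,0,0,2],[-1,0,42,0,0,2]]]' 50 | head -2
python3 -m jog '[[[0,0,0,0,0,0],[0,0,0,0,0,0],[0,0,0,0,0,0],[0,0,0,0,0,0],[0,0,0,0,0,0],[0,0,0,0,0,0]]]' 25 40
python3 -m jog '[[[0,0,-40,0,0,0],[0,0,-60,0,0,0],[0,0,-60,0,0,0],[0,0,-60,0,0,0]]]'
python3 - <<'E'
from h import *
T=(.507,.2225,8.1)
c,s=np.cos(np.radians(T[2])),np.sin(np.radians(T[2]))
for n,(a,b) in dict(nest=(-.017,.030),L2=(.035,0),L3=(-.017,-.030)).items(): print(n,T[0]+c*a-s*b,T[1]+s*a+c*b)
go(T[0]+c*-.017-s*.030,T[1]+s*-.017+c*.030,.072,8)
E
```

```text
time_s: 5.78
ee_pos: [0.6596, 0.1527, 0.0095]
time_s: 6.28
ee_pos: [0.661, 0.1529, 0.0107]
ee_rot: [[0.944, 0.33, 0.003], [0.33, -0.944, 0.001], [0.003, 0.0, -1.0]]
contact_force: [-0.8, -0.3, 7.4]
finger_gap: 0.366
grip_force: 40.2
time_s: 6.62
ee_pos: [0.6609, 0.1529, 0.0708]
ee_rot: [[0.944, 0.33, 0.004], [0.33, -0.944, 0.001], [0.004, 0.001, -1.0]]
contact_force: [-0.5, 0.7, -0.5]
finger_gap: 0.368
grip_force: 39.8
nest 0.48594256086069104 0.24980538878855782
L2 0.5416508280200796 0.2274315431178154
L3 0.494396634776946 0.1904039693255644
t 6.6 at [660.9 152.9  70.8] psi 19.3 -> [-133.1 -149.2   -1.8] [ 0.  -0.2 11.3]
```

```bash
python3 -m jog '[[[-133,-149,0,0,0,11],[-133,-149,0,0,0,11],[-133,-149,0,0,0,11],[-133,-149,0,0,0,11],[-133,-149,0,0,0,11],[-133,-149,0,0,0,11],[-133,-149,0,0,0,11],[-133,-149,0,0,0,11]]]' | head -2
python3 - <<'E'
from h import *
p=shot("wrist")
go(.486,.250,.014,8)
E
```

```text
time_s: 7.28
ee_pos: [0.4848, 0.2495, 0.0681]
t 7.3 at [485.4 249.2  68.2] psi 8.3 -> [ 0.6 -0.7 54.2] [-0.  -0.   0.3]
```

```bash
python3 -m jog '[[[0,0,30,0,0,0],[0,0,45,0,0,0],[0,0,50,0,0,0],[0,0,53,0,0,0],[0,0,54,0,0,0],[0,0,54,0,0,0],[0,0,54,0,0,0]]]'
python3 -m jog '[[[0,0,0,0,0,0],[0,0,0,0,0,0],[0,0,0,0,0,0],[0,0,0,0,0,0],[0,0,0,0,0,0]]]' 48
python3 -m jog '[[[0,0,-20,0,0,0],[0,0,-60,0,0,0],[0,0,-100,0,0,0],[0,0,-140,0,0,0],[0,0,-140,0,0,0],[0,0,-140,0,0,0]]]'
python3 - <<'E'
from h import *
p=shot("wrist","w3")
r=find("hex_small",p,.486,.25,.003)
r=find("tray",p,.507,.2225)
go(.545,.0665,.11,-12)
E
```

```text
time_s: 7.92
ee_pos: [0.4855, 0.2495, 0.0152]
ee_rot: [[0.99, 0.144, 0.001], [0.144, -0.99, 0.001], [0.001, -0.0, -1.0]]
contact_force: [0.1, 1.2, -0.6]
finger_gap: 0.369
grip_force: 39.9
time_s: 8.33
ee_pos: [0.4847, 0.2494, 0.0146]
ee_rot: [[0.99, 0.144, 0.0], [0.144, -0.99, 0.0], [0.0, -0.0, -1.0]]
contact_force: [-0.3, 0.8, 0.3]
finger_gap: 0.562
grip_force: 0.0
time_s: 8.83
ee_pos: [0.4862, 0.2501, 0.1572]
ee_rot: [[0.99, 0.144, 0.005], [0.144, -0.99, 0.003], [0.006, -0.002, -1.0]]
contact_force: [-0.5, -1.1, -0.3]
finger_gap: 0.557
grip_force: 0.0
hex_small conf 0.58 fit [485.3 249.4 -23.3] err 0.046 uv [316. 194.]
tray conf 0.58 fit [506.9 222.9   7.9] err 0.009 uv [350. 159.]
t 9.0 at [483.7 248.9 153.3] psi 8.3 -> [ 34.5 189.3  43.4] [ 0.1  0.1 20.3]
```

View pics/w3.png

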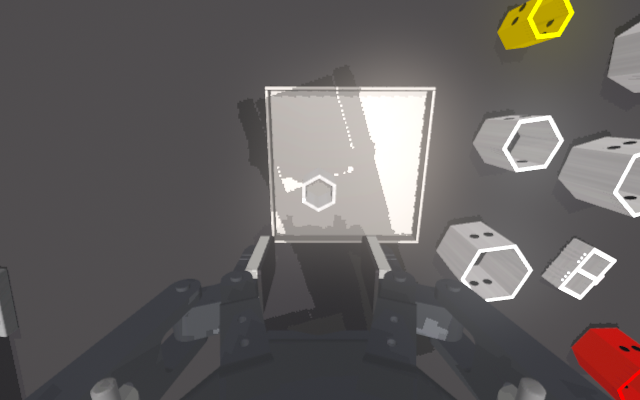

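Small (318,193) stands upright in the tray at (485,249), as planned. Next is the medium.

```bash
python3 -m jog '[[[34,189,20,0,0,20],[34,189,20,0,0,20],[34,189,20,0,0,20],[34,189,20,0,0,20],[34,189,40,0,0,20],[34,189,40,0,0,20],[34,189,40,0,0,20],[34,189,40,0,0,20]]]' 68 | head -2
python3 - <<'E'
from h import *
p=shot("wrist");r=find("hex_medium",p,.5595,.0685)
if r is not None: go(r[0]/1e3,r[1]/1e3,.022,(r[2]+30+30)%60-30)
E
```

```text
time_s: 9.65
ee_pos: [0.5445, 0.0673, 0.1131]
hex_medium conf 0.59 fit [559.7  68.7  16.5] err 0.02 uv [309. 197.]
t 9.8 at [545.1  68.2 114.2] psi -11.6 -> [14.2 -3.4 92.2] [0.  0.  1.9]
```

```bash
python3 -m jog '[[[14,-2,10,0,0,1],[14,-2,40,0,0,1],[14,-2,70,0,0,1],[14,-2,90,0,0,1],[14,-2,92,0,0,1],[14,-2,92,0,0,1]]]' 68 | head -2
python3 -m jog '[[[0,0,0,0,0,0],[0,0,0,0,0,0],[0,0,0,0,0,0],[0,0,0,0,0,0],[0,0,0,0,0,0],[0,0,0,0,0,0]]]' 36 40
python3 -m jog '[[[0,0,-40,0,0,0],[0,0,-65,0,0,0],[0,0,-65,0,0,0],[0,0,-65,0,0,0],[0,0,-65,0,0,0]]]'
python3 - <<'E'
from h import *
go(.4853,.2494,.087,8)
E
```

```text
time_s: 10.25
ee_pos: [0.5588, 0.0673, 0.0219]
time_s: 10.75
ee_pos: [0.561, 0.0667, 0.0243]
ee_rot: [[0.975, -0.22, 0.003], [-0.22, -0.975, 0.001], [0.003, -0.001, -1.0]]
contact_force: [-0.1, 1.8, 7.3]
finger_gap: 0.53
grip_force: 41.9
time_s: 11.17
ee_pos: [0.5595, 0.0663, 0.0877]
ee_rot: [[0.975, -0.22, 0.001], [-0.22, -0.975, 0.0], [0.001, -0.0, -1.0]]
contact_force: [-0.7, 0.3, -0.7]
finger_gap: 0.535
grip_force: 41.5
t 11.2 at [559.5  66.3  87.7] psi -12.7 -> [-112.7 -162.3    0.7] [ -0.   -0.  -20.7]
```

```bash
python3 -m jog '[[[-113,-162,-5,0,0,-21],[-113,-162,-5,0,0,-21],[-113,-162,-5,0,0,-21],[-113,-162,-5,0,0,-21],[-113,-162,-5,0,0,-21],[-113,-162,-5,0,0,-21],[-113,-162,-5,0,0,-21],[-113,-162,-5,0,0,-21],[-113,-162,-5,0,0,-21]]]' | head -2
python3 - <<'E'
from h import *
p=shot("wrist");z=bot.get_obs()["ee_pos"][2]
find("hex_medium",p,.4853,.2494,z-.0235)
go(.4853,.2494,.026,8)
E
```

```text
time_s: 11.92
ee_pos: [0.485, 0.2481, 0.0918]
hex_medium conf 0.64 fit [484.4 247.7 -22. ] err 0.013 uv [318. 266.]
t 12.0 at [485.4 248.   92.1] psi 8.2 -> [ 0.2 -1.4 66.1] [0.  0.  0.2]
```

```bash
python3 -m jog '[[[1,-1,20,0,0,0],[1,-1,30,0,0,0],[1,-1,40,0,0,0],[1,-1,50,0,0,0],[1,-1,58,0,0,0],[1,-1,64,0,0,0],[1,-1,66,0,0,0],[1,-1,66,0,0,0],[1,-1,66,0,0,0]]]'
python3 -m jog '[[[0,0,0,0,0,0],[0,0,0,0,0,0],[0,0,0,0,0,0],[0,0,0,0,0,0],[0,0,0,0,0,0]]]' 62
python3 -m jog '[[[0,0,-20,0,0,0],[0,0,-60,0,0,0],[0,0,-100,0,0,0],[0,0,-125,0,0,0],[0,0,-125,0,0,0],[0,0,-125,0,0,0]]]'
python3 - <<'E'
from h import *
p=shot("wrist","w4")
r=find("hex_medium",p,.4855,.2494,.003)
go(.530,-.041,.13,-3)
E
```

```text
time_s: 12.77
ee_pos: [0.4856, 0.25, 0.027]
ee_rot: [[0.99, 0.144, -0.001], [0.144, -0.99, -0.001], [-0.001, 0.001, -1.0]]
contact_force: [-1.8, -3.4, 9.1]
finger_gap: 0.532
grip_force: 43.1
time_s: 13.18
ee_pos: [0.486, 0.2504, 0.0263]
ee_rot: [[0.99, 0.144, -0.0], [0.144, -0.99, 0.0], [-0.0, -0.0, -1.0]]
contact_force: [0.8, 0.4, -0.2]
finger_gap: 0.727
grip_force: 0.0
time_s: 13.68
ee_pos: [0.4869, 0.2509, 0.153]
ee_rot: [[0.99, 0.144, 0.003], [0.144, -0.99, 0.002], [0.004, -0.001, -1.0]]
contact_force: [0.2, -0.2, -0.6]
finger_gap: 0.726
grip_force: 0.0
hex_medium conf 0.41 fit [495.  252.7  -1.9] err 0.596 uv [316. 197.]
t 13.8 at [485.2 250.  150.6] psi 8.3 -> [  2.4 294.4  20.7] [ 0.   0.1 11.3]
```

View pics/w4.png

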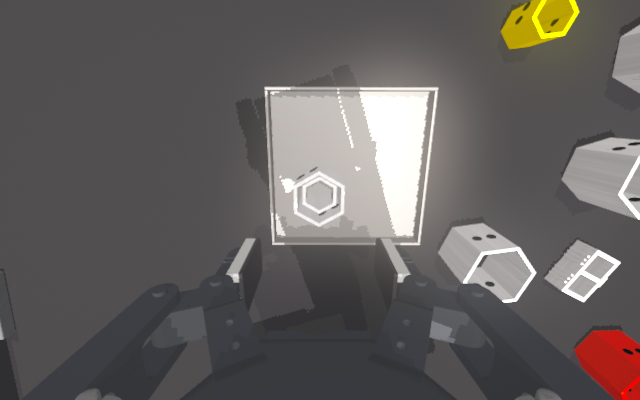

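The medium is nested over the small at (318,198). Next is large B, silver, at (545,-41).

```bash
python3 -m jog '[[[2,292,15,0,0,11],[2,292,15,0,0,11],[2,292,15,0,0,11],[2,292,15,0,0,11],[2,292,15,0,0,11],[2,292,15,0,0,11],[2,292,15,0,0,11],[2,292,15,0,0,11],[2,292,15,0,0,11]]]' 82 | head -2
python3 - <<'E'
from h import *
p=shot("wrist");r=find("hex_large1",p,.5445,-.0408)
if r is not None: go(r[0]/1e3,r[1]/1e3,.028,(r[2]+30+30)%60-30)
E
```

```text
time_s: 14.53
ee_pos: [0.5289, -0.0404, 0.1345]
hex_large1 conf 0.86 fit [544.7 -41.3  26.2] err 0.017 uv [314. 198.]
t 14.6 at [528.9 -38.  135. ] psi -2.8 -> [ 16.3   2.6 107. ] [-0.   0.2  1. ]
```

```bash
python3 -m jog '[[[16,3,20,0,0,1],[16,3,50,0,0,1],[16,3,80,0,0,1],[16,3,100,0,0,1],[16,3,111,0,0,1],[16,3,111,0,0,1]]]' 82 | head -2
python3 -m jog '[[[0,0,0,0,0,0],[0,0,0,0,0,0],[0,0,0,0,0,0],[0,0,0,0,0,0],[0,0,0,0,0,0],[0,0,0,0,0,0]]]' 48 40
python3 -m jog '[[[0,0,-40,0,0,0],[0,0,-80,0,0,0],[0,0,-80,0,0,0],[0,0,-80,0,0,0],[0,0,-80,0,0,0]]]'
python3 - <<'E'
from h import *
go(.486,.250,.104,8)
E
```

```text
time_s: 15.13
ee_pos: [0.5437, -0.0404, 0.0229]
time_s: 15.63
ee_pos: [0.5467, -0.042, 0.0266]
ee_rot: [[0.998, -0.065, 0.002], [-0.065, -0.998, 0.0], [0.002, -0.0, -1.0]]
contact_force: [-0.9, 2.3, 6.8]
finger_gap: 0.692
grip_force: 44.5
time_s: 16.05
ee_pos: [0.5455, -0.0421, 0.1055]
ee_rot: [[0.998, -0.065, 0.0], [-0.065, -0.998, -0.0], [0.0, 0.0, -1.0]]
contact_force: [-0.3, 0.7, 0.4]
finger_gap: 0.698
grip_force: 44.7
t 16.1 at [545.5 -42.1 105.5] psi -3.7 -> [ -78.3 -287.7    1.4] [  0.   -0.  -11.7]
```

```bash
python3 -m jog '[[[-78,-288,0,0,0,-12],[-78,-288,0,0,0,-12],[-78,-288,0,0,0,-12],[-78,-288,0,0,0,-12],[-78,-288,0,0,0,-12],[-78,-288,0,0,0,-12],[-78,-288,0,0,0,-12],[-78,-288,0,0,0,-12],[-78,-288,0,0,0,-12],[-78,-288,0,0,0,-12]]]' | head -2
python3 - <<'E'
from h import *
p=shot("wrist","w5");z=bot.get_obs()["ee_pos"][2]
find("hex_large1",p,.486,.250,z-.0255)
go(.486,.2502,.028,8)
E
```

```text
time_s: 16.88
ee_pos: [0.4855, 0.25, 0.104]
hex_large1 conf 0.55 fit [484.7 249.7 -21.8] err 0.04 uv [319. 271.]
t 17.0 at [486.2 248.8 104.5] psi 8.2 -> [ 0.1 -1.4 76.5] [0.1 0.1 0.2]
```

```bash
python3 -m jog '[[[1,-1,20,0,0,0],[1,-1,30,0,0,0],[1,-1,40,0,0,0],[1,-1,50,0,0,0],[1,-1,60,0,0,0],[1,-1,68,0,0,0],[1,-1,74,0,0,0],[1,-1,76,0,0,0],[1,-1,76,0,0,0],[1,-1,76,0,0,0]]]'
python3 -m jog '[[[0,0,0,0,0,0],[0,0,0,0,0,0],[0,0,0,0,0,0],[0,0,0,0,0,0],[0,0,0,0,0,0]]]' 78
python3 -m jog '[[[0,0,-20,0,0,0],[0,0,-60,0,0,0],[0,0,-100,0,0,0],[0,0,-125,0,0,0],[0,0,-125,0,0,0],[0,0,-125,0,0,0],[0,0,-125,0,0,0]]]'
python3 - <<'E'
from h import *
p=shot("wrist","w6")
r=find("hex_large1",p,.486,.2502,.003)
r=find("tray",p,.507,.2225)
go(.643,-.047,.13,11)
E
```

```text
time_s: 17.82
ee_pos: [0.4875, 0.2514, 0.0296]
ee_rot: [[0.99, 0.144, -0.0], [0.144, -0.99, -0.0], [-0.0, 0.0, -1.0]]
contact_force: [-1.4, -0.8, 3.2]
finger_gap: 0.699
grip_force: 45.3
time_s: 18.23
ee_pos: [0.4876, 0.2516, 0.0294]
ee_rot: [[0.99, 0.144, 0.0], [0.144, -0.99, 0.0], [0.0, -0.0, -1.0]]
contact_force: [-0.3, -0.2, 0.5]
finger_gap: 0.913
grip_force: 0.0
time_s: 18.82
ee_pos: [0.487, 0.2513, 0.1539]
ee_rot: [[0.99, 0.144, -0.001], [0.144, -0.99, -0.0], [-0.001, 0.0, -1.0]]
contact_force: [-0.6, -0.2, -0.0]
finger_gap: 0.911
grip_force: 0.0
hex_large1 conf 0.64 fit [485.2 251.1 -22.3] err 0.014 uv [293. 194.]
tray conf 0.68 fit [506.7 222.7   8. ] err 0.007 uv [361. 153.]
t 19.0 at [486.6 251.1 152.9] psi 8.3 -> [111.9 317.5  22.9] [ 0.   0.2 -2.7]
```

View pics/w6.png

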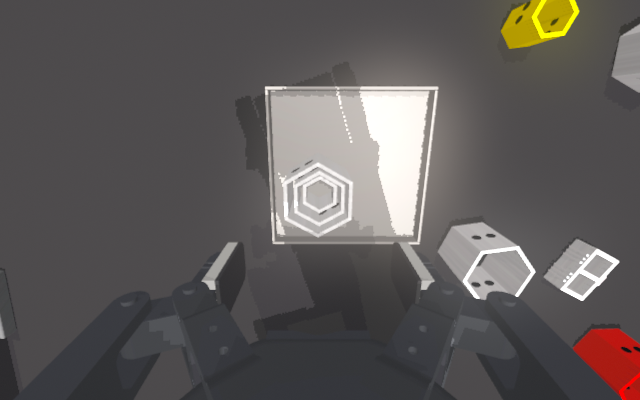

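All three are nested at (318,197). Next is large A, silver, at (658,-44).

```bash
python3 -m jog '[[[112,316,18,0,0,-4],[112,316,18,0,0,-4],[112,316,18,0,0,-4],[112,316,18,0,0,-4],[112,316,18,0,0,-4],[112,316,18,0,0,-4],[112,316,18,0,0,-4],[112,316,18,0,0,-4],[112,316,18,0,0,-4],[112,316,18,0,0,-4]]]' 82 | head -2
python3 - <<'E'
from h import *
p=shot("wrist");r=find("hex_large1",p,.658,-.044)
if r is not None: go(r[0]/1e3,r[1]/1e3,.026,(r[2]+30+30)%60-30)
E
```

```text
time_s: 19.8
ee_pos: [0.6438, -0.0474, 0.1345]
hex_large1 conf 0.79 fit [657.9 -43.9 -17. ] err 0.018 uv [316. 201.]
t 19.9 at [642.7 -44.7 135. ] psi 12.3 -> [ 15.4   2.6 108.9] [-0.1  0.2 -0.7]
```

```bash
python3 -m jog '[[[15,2,20,0,0,0],[15,2,50,0,0,0],[15,2,80,0,0,0],[15,2,100,0,0,0],[15,2,111,0,0,0],[15,2,111,0,0,0]]]' 82 | head -2
python3 -m jog '[[[0,0,0,0,0,0],[0,0,0,0,0,0],[0,0,0,0,0,0],[0,0,0,0,0,0],[0,0,0,0,0,0],[0,0,0,0,0,0]]]' 48 40
python3 -m jog '[[[0,0,-40,0,0,0],[0,0,-80,0,0,0],[0,0,-120,0,0,0],[0,0,-120,0,0,0],[0,0,-120,0,0,0]]]'
python3 - <<'E'
from h import *
a=np.radians(-22);print(.486+.068*np.cos(a),.251+.068*np.sin(a))
go(.486+.068*np.cos(a),.251+.068*np.sin(a),.145,8)
E
```

```text
time_s: 20.4
ee_pos: [0.6563, -0.042, 0.0226]
time_s: 20.9
ee_pos: [0.6601, -0.0438, 0.0271]
ee_rot: [[0.977, 0.213, 0.003], [0.213, -0.977, 0.0], [0.003, 0.001, -1.0]]
contact_force: [-0.6, 1.9, 6.4]
finger_gap: 0.696
grip_force: 44.9
time_s: 21.32
ee_pos: [0.6608, -0.0441, 0.1489]
ee_rot: [[0.977, 0.213, 0.006], [0.213, -0.977, -0.001], [0.006, 0.002, -1.0]]
contact_force: [-0.2, -0.5, -0.9]
finger_gap: 0.695
grip_force: 44.6
0.5490485021105416 0.225526751647718
t 21.3 at [660.8 -44.1 148.9] psi 12.3 -> [ -51.9 -287.3    3. ] [ 0.1 -0.3  4.3]
```

```bash
python3 -m jog '[[[-52,-287,0,0,0,4],[-52,-287,0,0,0,4],[-52,-287,0,0,0,4],[-52,-287,0,0,0,4],[-52,-287,0,0,0,4],[-52,-287,0,0,0,4],[-52,-287,0,0,0,4],[-52,-287,25,0,0,4],[-52,-287,40,0,0,4],[-52,-287,40,0,0,4]]]' | head -2
python3 - <<'E'
from h import *
p=shot("wrist","w7");z=bot.get_obs()["ee_pos"][2]
find("hex_large1",p,.548,.2255,z-.0255)
find("hex_large1",p,.486,.251,.003)
go(.549,.2255,.030,8)
E
```

```text
time_s: 22.15
ee_pos: [0.5433, 0.2252, 0.1011]
hex_large1 conf 0.89 fit [511.7 226.8  -8.5] err 0.942 uv [300. 243.]
hex_large1 conf 0.89 fit [479.1 227.7  21. ] err 0.858 uv [300. 243.]
t 22.3 at [546.9 225.  105. ] psi 8.3 -> [ 2.3 -0.2 75. ] [0.  0.1 0.3]
```

View pics/w7.png

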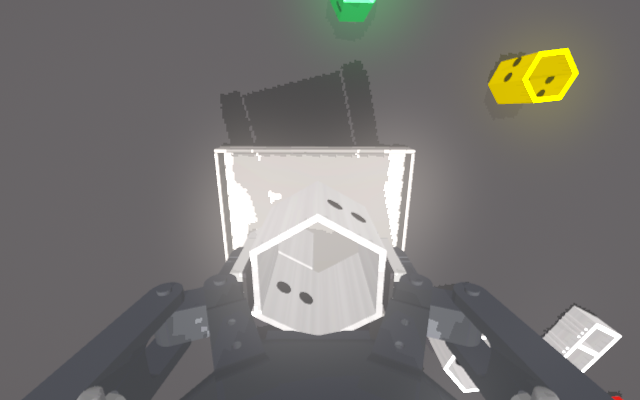

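```bash
python3 -m jog '[[[2,0,15,0,0,0],[2,0,30,0,0,0],[2,0,45,0,0,0],[2,0,55,0,0,0],[2,0,63,0,0,0],[2,0,69,0,0,0],[2,0,74,0,0,0],[2,0,75,0,0,0],[2,0,75,0,0,0],[2,0,75,0,0,0]]]'
python3 - <<'E'
from h import *
p=shot("top","t1");q=shot("scene","s1")
go(.543,.228,.030,8)
im=np.hstack([cv2.resize(p["image"][165:275,165:275],(400,400),interpolation=2),cv2.resize(q["image"][85:205,290:410],(400,400),interpolation=2)])
cv2.imwrite("pics/c1.png",im[:,:,::-1])
E
```

```text
time_s: 23.13
ee_pos: [0.5494, 0.226, 0.0309]
ee_rot: [[0.99, 0.144, 0.001], [0.144, -0.99, 0.0], [0.001, -0.0, -1.0]]
contact_force: [-0.0, -0.2, -0.9]
finger_gap: 0.697
grip_force: 44.6
t 23.2 at [549.4 226.   30.9] psi 8.3 -> [-6.  -2.9  0.9] [-0.  -0.   0.3]
```

View pics/c1.png

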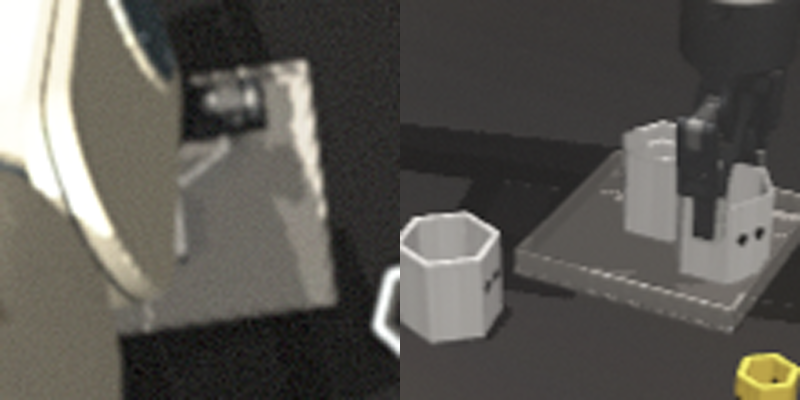

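Held hex is beside the nest with a small gap. Now I'll slide it in, set it down and release.

```bash
python3 -m jog '[[[-2,-1,0,0,0,0],[-4,-2,0,0,0,0],[-5,-3,0,0,0,0],[-6,-3.5,0,0,0,0],[-7,-4,0,0,0,0],[-7,-4,0.5,0,0,0],[-7,-4,1,0,0,0],[-7,-4,1,0,0,0]]]'
python3 -m jog '[[[0,0,0,0,0,0],[0,0,0,0,0,0],[0,0,0,0,0,0],[0,0,0,0,0,0],[0,0,0,0,0,0]]]' 78
python3 -m jog '[[[0,0,-20,0,0,0],[0,0,-60,0,0,0],[0,0,-100,0,0,0],[0,0,-125,0,0,0],[-60,0,-125,0,0,0],[-60,0,-125,0,0,0],[-60,0,-125,0,0,0],[-60,0,-125,0,0,0]]]'
python3 - <<'E'
from h import *
p=shot("wrist","w8")
find("hex_large1",p,.541,.229,.003)
find("hex_large1",p,.486,.251,.003)
go(.420,.056,.13,45)
E
```

```text
time_s: 23.9
ee_pos: [0.5414, 0.2289, 0.0301]
ee_rot: [[0.99, 0.144, -0.0], [0.144, -0.99, 0.0], [-0.0, -0.0, -1.0]]
contact_force: [-3.3, 0.2, 7.7]
finger_gap: 0.693
grip_force: 45.5
time_s: 24.32
ee_pos: [0.5415, 0.2287, 0.0293]
ee_rot: [[0.99, 0.144, -0.0], [0.144, -0.99, -0.0], [-0.0, 0.0, -1.0]]
contact_force: [0.8, -0.8, 0.2]
finger_gap: 0.912
grip_force: 0.0
time_s: 24.98
ee_pos: [0.4816, 0.2201, 0.1547]
ee_rot: [[0.989, 0.145, 0.0], [0.145, -0.989, 0.0], [0.0, -0.0, -1.0]]
contact_force: [0.4, 0.0, 0.6]
finger_gap: 0.908
grip_force: 0.0
hex_large1 conf 0.77 fit [539.8 228.7 -21.2] err 0.027 uv [308. 148.]
hex_large1 conf 0.74 fit [483.4 251.6 -22.1] err 0.08 uv [270. 205.]
t 25.1 at [483.3 220.4 154.5] psi 8.3 -> [-86.3 153.6  24.3] [  0.   -0.1 -36.7]
```

View pics/w8.png

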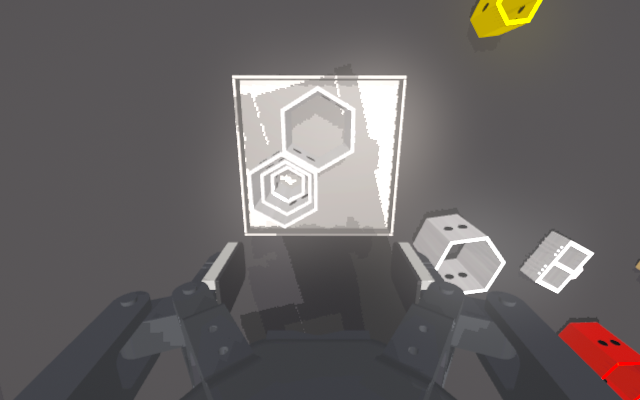

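L2 (318,130) sits flush with the nest (287,185). The last one is large C, silver, at (433,67).

```bash
python3 -m jog '[[[-86,154,20,0,0,-37],[-86,154,20,0,0,-37],[-86,154,20,0,0,-37],[-86,154,20,0,0,-37],[-86,154,20,0,0,-37],[-86,154,20,0,0,-37],[-86,154,20,0,0,-37],[-86,154,20,0,0,-37],[-86,154,20,0,0,-37]]]' 82 | head -2
python3 - <<'E'
from h import *
p=shot("wrist");r=find("hex_large1",p,.433,.067)
if r is not None: go(r[0]/1e3,r[1]/1e3,.026,(r[2]+30)%60)
E
```

```text
time_s: 25.88
ee_pos: [0.4203, 0.0557, 0.1344]
hex_large1 conf 0.7 fit [433.3  66.5  18.5] err 0.027 uv [317. 200.]
t 26.0 at [419.9  55.9 134.4] psi 45.3 -> [ 16.9   2.  108.5] [ 0.  -0.  -3.2]
```

```bash
python3 -m jog '[[[17,2,20,0,0,-3],[17,2,50,0,0,-3],[17,2,80,0,0,-3],[17,2,100,0,0,-3],[17,2,110,0,0,-3],[17,2,110,0,0,-3]]]' 82 | head -2
python3 -m jog '[[[0,0,0,0,0,0],[0,0,0,0,0,0],[0,0,0,0,0,0],[0,0,0,0,0,0],[0,0,0,0,0,0],[0,0,0,0,0,0]]]' 48 40
python3 -m jog '[[[0,0,-40,0,0,0],[0,0,-80,0,0,0],[0,0,-100,0,0,0],[0,0,-100,0,0,0],[0,0,-100,0,0,0]]]'
python3 - <<'E'
from h import *
go(.4899,.1846,.125,68)
E
```

```text
time_s: 26.48
ee_pos: [0.4315, 0.0663, 0.0227]
time_s: 26.98
ee_pos: [0.4336, 0.0662, 0.0256]
ee_rot: [[0.666, 0.746, 0.002], [0.746, -0.666, 0.0], [0.002, 0.002, -1.0]]
contact_force: [0.7, 0.2, 8.2]
finger_gap: 0.698
grip_force: 43.8
time_s: 27.4
ee_pos: [0.4335, 0.0661, 0.1258]
ee_rot: [[0.666, 0.746, 0.004], [0.746, -0.666, 0.0], [0.003, 0.003, -1.0]]
contact_force: [-1.1, -0.1, -1.9]
finger_gap: 0.699
grip_force: 44.1
t 27.4 at [433.5  66.1 125.8] psi 48.3 -> [125.9 -36.8   1. ] [  0.2  -0.1 -19.7]
```

```bash
python3 -m jog '[[[126,-37,0,0,0,-20],[126,-37,0,0,0,-20],[126,-37,0,0,0,-20],[126,-37,0,0,0,-20],[126,-37,0,0,0,-20],[126,-37,0,0,0,-20],[126,-37,0,0,0,-20]]]' | head -2
python3 - <<'E'
from h import *
p=shot("wrist","w9");q=shot("scene")
go(.4899,.1846,.030,68)
im=np.hstack([cv2.resize(p["image"],(480,300)),cv2.resize(q["image"][85:205,290:410],(300,300),interpolation=2)])
cv2.imwrite("pics/c2.png",im[:,:,::-1])
E
```

```text
time_s: 27.98
ee_pos: [0.4871, 0.1834, 0.1232]
t 28.1 at [487.7 183.3 123.9] psi 68.2 -> [ 2.1  1.7 93.9] [-0.1  0.1  0.2]
```

View pics/c2.png

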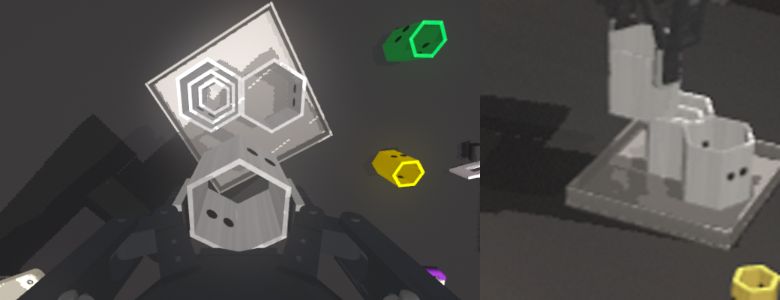

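The wrist view shows the held hex (240,205) centred on the junction of the nest and L2 (240,95). Lowering now, then sliding in.

```bash
python3 -m jog '[[[1,1,25,0,0,0],[1,1,45,0,0,0],[1,1,60,0,0,0],[1,1,72,0,0,0],[1,1,82,0,0,0],[1,1,89,0,0,0],[1,1,93,0,0,0],[1,1,93,0,0,0],[1,1,93,0,0,0]]]'
python3 - <<'E'
from h import *
go(.4929,.192,.029,68)
E
```

```text
time_s: 28.83
ee_pos: [0.4904, 0.1853, 0.0317]
ee_rot: [[0.37, 0.929, 0.0], [0.929, -0.37, 0.0], [0.0, 0.0, -1.0]]
contact_force: [-0.2, 0.0, -1.1]
finger_gap: 0.697
grip_force: 44.1
t 28.8 at [490.4 185.3  31.7] psi 68.3 -> [ 7.1 -0.1  2.7] [ 0.  -0.   0.3]
```

```bash
python3 -m jog '[[[2,0,1,0,0,0],[4,0,1,0,0,0],[5,0,1,0,0,0],[6,0,1,0,0,0],[7,0,1,0,0,0],[8,0,1,0,0,0],[8,0,2,0,0,0],[8,0,3,0,0,0],[8,0,3,0,0,0]]]'
python3 - <<'E'
from h import *
go(.4929,.192,.029,68)
E
```

```text
time_s: 29.58
ee_pos: [0.4932, 0.1928, 0.0286]
ee_rot: [[0.37, 0.929, 0.0], [0.929, -0.37, 0.0], [0.0, 0.0, -1.0]]
contact_force: [-1.1, 0.0, 3.0]
finger_gap: 0.696
grip_force: 44.3
t 29.6 at [493.2 192.8  28.6] psi 68.3 -> [-0.8  0.  -0.4] [ 0.  -0.   0.3]
```

```bash
python3 -m jog '[[[0,0,0,0,0,0],[0,0,0,0,0,0],[0,0,0,0,0,0],[0,0,0,0,0,0],[0,0,0,0,0,0]]]' 78
python3 -m jog '[[[0,0,-20,0,0,0],[0,0,-60,0,0,0],[0,0,-100,0,0,0],[0,0,-130,0,0,0],[-30,0,-130,0,0,0],[-30,0,-130,0,0,0],[-30,0,-130,0,0,0],[-30,0,-130,0,0,0]]]'
python3 - <<'E'
from h import *
p=shot("wrist","w10")
for x,y in((.4932,.1925),(.485,.2515),(.540,.229)): find("hex_large1",p,x,y,.003)
E
```

```text
time_s: 30.0
ee_pos: [0.4932, 0.1927, 0.0284]
ee_rot: [[0.37, 0.929, 0.0], [0.929, -0.37, 0.0], [0.0, 0.0, -1.0]]
contact_force: [0.3, 0.3, -0.4]
finger_gap: 0.916
grip_force: 0.0
time_s: 30.67
ee_pos: [0.4819, 0.1648, 0.1582]
ee_rot: [[0.371, 0.929, -0.0], [0.929, -0.371, 0.0], [-0.0, -0.0, -1.0]]
contact_force: [0.1, 0.7, -0.2]
finger_gap: 0.913
grip_force: 0.0
hex_large1 conf 0.97 fit [492.6 191.9 -22.5] err 0.041 uv [322. 179.]
hex_large1 conf 0.68 fit [484.1 252.5 -21.3] err 0.016 uv [272.  77.]
hex_large1 conf 0.94 fit [540.2 229.1 -22.6] err 0.019 uv [375.  97.]
```

View pics/w10.png

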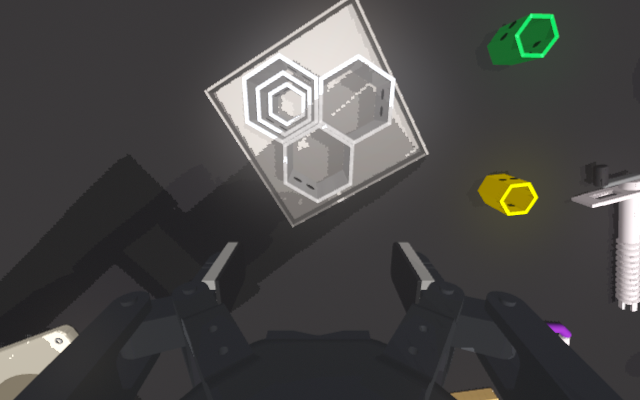

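The three large hexes form a tight triangle at (281,97), (357,98) and (318,163). Fitted spacings are 61.2, 60.8 and 60.4 mm, yaws agree within 1.3°, and the nest is intact. Handing in.

```bash
python3 -c "
from plant import job
print(job.hand_in())"
```

```text
the job is handed in; nothing more can be done
None
```

All five hex chocks stand in the tray: small, medium and one large nested, and the other two large ones packed flat to flat (centres about 61 mm apart by the wrist camera); the job is handed in at about 31 s, with the verdict not reported.

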